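# Find the rocking corner of the wheel balancer's foot plate and flatten its shim

## Robot

A 6-joint arm with a two-finger parallel gripper is mounted at the origin on the work surface. World frame = base frame: x ahead of the robot, y to its left, z up, the work surface at z = 0. Lengths are in mm, angles in rad, forces in N, time in s.
With the tool pointing down it reaches from about 350 to 775 mm from the base axis. Payload 7.3 kg.
Tool frame: the origin (TCP) lies at the very end of the fingers, on their centre line; the grasp point (between the pads) lies 19 mm behind it (bot.tcp_to_grasp is the distance from the TCP to the grasp point, in mm); z points along the fingers, y is the direction in which the jaws open and shut (so a half turn about z gives the same grasp; the last joint's range is limited). The gripper opens to 92 mm and grips with 3 to 60 N. Pads are 19 mm wide; open, the fingers measure 130 mm over their backs; the gripper's body (75 mm by 190 mm) begins 47 mm behind the grasp point.
Start: joints at [1.196, 0.342, 1.524, -0, 1.275, -0.146], TCP at [119.058, 511.341, 226.741] pointing down, gripper open.
Joint ranges: [-2.53, 2.53], [-0.77, 2.02], [0.04, 2.7], [-1, 4.14], [0.28, 2.66], [-3.11, 3.11]. Speed limits (rad/s): [2.57, 2.57, 3.14, 3.14, 3.14, 3.14].

## Interface

Orientations are given as [roll, pitch, yaw] about the fixed x, y, z axes, in that order (R = Rz(yaw) Ry(pitch) Rx(roll)).
In Python, from plant import bot gives the robot as it stands. The module is installed in compiled form; this text tells all that it offers.
- The arm moves only by the tool carry_out, never from a script. Its argument "motion" is a list of rows, each a list of 5 numbers: the closure, from 0 (fully open) to 1 (shut), then the shift along the tool's x, y, z in mm, then the turn about the tool's z in degrees. In form: [[claw, dx, dy, dz, spin], ...]. A call has 1 to 10 rows; each row is the pose to reach, as a shift and turn from the pose measured when the call began, along the tool's axes at that moment; what a row does not reach only later rows make up. A row lasts 1/8 s, in which the tool goes at most 62.5 mm and 10.7 degrees, less where a joint would pass 70% of its speed; a pose out of reach is approached as far as the arm can. A call with a gripper value outside its range is refused whole. The fingers move at their own pace and stop on an object; the grip force is fixed at half the most. Time passes only in rows, so rows that repeat a pose let the fingers close. It gives the time, the measured TCP pose, the force and the opening at its end, in the units of the state.
- bot.get_obs(): the state, without advancing time (a new reading comes with each control period).
- bot.capture(name): name is "side" or "top"; returns a dict with "color" (384x512x3 uint8, red, green, blue), "depth" (384x512 float32, mm along the optical axis (not along the pixel's ray), 0 where there is no reading), "K" (3x3 intrinsics, pixels), "camera_from_world" (4x4, takes a point from world to camera coordinates). Camera axes: x right, y down, z forward; pixel columns grow to the right and rows downward; lengths in mm; the calibration is good to about 2 mm. A picture is of the moment at which its call begins.
- bot.close_job(): hands the job in, once; it reports no verdict.
The state is a dict: "time": time; "joint_positions": joint angles; "dq": joint speeds; "tau": joint torques, N m; "tool_pos": TCP position; "tcp_rot": TCP orientation; "contact_force": force on the tool from outside, world axes, zero at the start; "moment": the same for the moment, N m; "grip_width": finger opening in mm.
Only numpy, scipy, OpenCV 4.12 (cv2) and the standard library are available. Lean on these libraries where they do the work, as an engineer would, in place of code of your own. Each camera call takes 0.05 s, during which the arm holds its last target.

## Task

The steel foot plate of the bench wheel balancer rocks on one of its four corners. Press down on the corners with the fingertips until you find the one that gives, then press that corner's yellow shim tab down until it is fully flat and let go. Leave the other three shim tabs standing, and leave the tools and parts around the plate where they are.

Things in the scene. Friction and masses are not known exactly. Their poses are not given: they have to be found in the camera images.
- corner_1 (a point): Where to press corner 1 of the bare steel foot plate: top of its lug, 72 mm from the plate centre, 32 mm above the table. One of the four corners, any of them, rocks (all look alike): it sinks some 4 mm under about 6 N, stops there, and springs back when released. The other three are firm. Once the loose corner's shim is flat it gives 1 mm at most.
- corner_2 (a point): Where to press corner 2 of the bare steel foot plate: top of its lug, 72 mm from the plate centre, 32 mm above the table. One of the four corners, any of them, rocks (all look alike): it sinks some 4 mm under about 6 N, stops there, and springs back when released. The other three are firm. Once the loose corner's shim is flat it gives 1 mm at most.
- corner_3 (a point): Where to press corner 3 of the bare steel foot plate: top of its lug, 72 mm from the plate centre, 32 mm above the table. One of the four corners, any of them, rocks (all look alike): it sinks some 4 mm under about 6 N, stops there, and springs back when released. The other three are firm. Once the loose corner's shim is flat it gives 1 mm at most.
- corner_4 (a point): Where to press corner 4 of the bare steel foot plate: top of its lug, 72 mm from the plate centre, 32 mm above the table. One of the four corners, any of them, rocks (all look alike): it sinks some 4 mm under about 6 N, stops there, and springs back when released. The other three are firm. Once the loose corner's shim is flat it gives 1 mm at most.
- tab_1 (a point): Where to press the yellow shim tab outside corner 1: top of a 26 mm wide, 4 mm thick leaf that slants up away from the plate, hinged 110 mm from the plate centre, tip 36 mm out from the hinge; this point is 22 mm out. About 32 mm above the table at the start; flat, 21.5 mm, and 132 mm from the centre. Moves stiffly, 10 to 12 N here, stays where left. At a firm corner it jams half-way.
- tab_2 (a point): Where to press the yellow shim tab outside corner 2: top of a 26 mm wide, 4 mm thick leaf that slants up away from the plate, hinged 110 mm from the plate centre, tip 36 mm out from the hinge; this point is 22 mm out. About 32 mm above the table at the start; flat, 21.5 mm, and 132 mm from the centre. Moves stiffly, 10 to 12 N here, stays where left. At a firm corner it jams half-way.
- tab_3 (a point): Where to press the yellow shim tab outside corner 3: top of a 26 mm wide, 4 mm thick leaf that slants up away from the plate, hinged 110 mm from the plate centre, tip 36 mm out from the hinge; this point is 22 mm out. About 32 mm above the table at the start; flat, 21.5 mm, and 132 mm from the centre. Moves stiffly, 10 to 12 N here, stays where left. At a firm corner it jams half-way.
- tab_4 (a point): Where to press the yellow shim tab outside corner 4: top of a 26 mm wide, 4 mm thick leaf that slants up away from the plate, hinged 110 mm from the plate centre, tip 36 mm out from the hinge; this point is 22 mm out. About 32 mm above the table at the start; flat, 21.5 mm, and 132 mm from the centre. Moves stiffly, 10 to 12 N here, stays where left. At a firm corner it jams half-way.
- shim_1 (a joint): Angle of the shim tab at corner 1, rad: 0 to 0.06 at the start (standing up at about 25 to 29 degrees), 0.5 pressed fully down and level.
- shim_2 (a joint): Angle of the shim tab at corner 2, rad: 0 to 0.06 at the start (standing up at about 25 to 29 degrees), 0.5 pressed fully down and level.
- shim_3 (a joint): Angle of the shim tab at corner 3, rad: 0 to 0.06 at the start (standing up at about 25 to 29 degrees), 0.5 pressed fully down and level.
- shim_4 (a joint): Angle of the shim tab at corner 4, rad: 0 to 0.06 at the start (standing up at about 25 to 29 degrees), 0.5 pressed fully down and level.
- base: Grey round base fixed to the bench, 308 mm across, 14 mm thick; origin under the plate centre, at table height. Corner and tab 1 lie along its +x, 2 along +y, 3 along -x, 4 along -y. The plate on it is a 122 mm square with a 54 mm wide lug at each corner reaching 94 mm from the centre. A brass cone 54 mm across stands mid-plate, top 64 mm above the table.
- lug_nut: Loose bright steel wheel nut, 22 mm across, 22 mm tall, standing on the base between two corners; origin at its underside. Not to be moved.
- socket: Loose dark steel socket, 26 mm across, 34 mm tall, standing on the base between two corners; origin at its underside. Not to be moved.
- spray_can: Spray can with red cap, 56 mm across, 170 mm tall, on the table; origin at its underside. Not to be moved.
- cap_jar: Amber jar with black lid, 60 mm across, 75 mm tall, on the table; origin at its underside. Not to be moved.
- screwdriver: Orange-handled screwdriver lying on the table, handle to its -x. Not to be moved.
- wrench: Steel wrench lying on the table. Not to be moved.

How it is judged:
By the outcome, as a careful person would: the job done as asked, in the order asked, and still so for the second after the job is handed in, with the robot touching nothing.
It also fails if it takes over 58 s, if anything falls off the work surface, if the arm or the gripper's body presses on something with over 40 N, if the wrist force passes 120 N, or if a joint passes its speed limit or range.

## Working session

There is one attempt and no reset: what is moved stays moved. The work goes in short steps, Python scripts to look and compute and a tool call to move; the robot and the scene stay as the last step left them, time stands still between calls to the robot, and variables do not carry over. Pictures are saved under pics/ and viewed, and the job is handed in when it is done.

Besides the shell and the picture viewer there is one more tool, called after ">>>" as name([rows], argument=value, ...), one row to a line, values as JSON. carry_out: Moves the arm, as the interface text tells. Its arguments: {"type":"object","properties":{"motion":{"type":"array","items":{"type":"array","items":{"type":"number"}}}},"required":["motion"]}

```bash
mkdir -p pics; cat > h.py <<'E'
import numpy as np, cv2
from plant import bot
def save(n,im): cv2.imwrite('pics/'+n+'.png',cv2.cvtColor(im,cv2.COLOR_RGB2BGR))
def ray(c,u,v,z):
    T=np.linalg.inv(c['camera_from_world']);d=T[:3,:3]@np.linalg.inv(c['K'])@[u,v,1];o=T[:3,3]
    return o+d*(z-o[2])/d[2]
def proj(c,p):
    q=c['camera_from_world']@np.r_[p,1];q=c['K']@q[:3];return q[:2]/q[2]
E
python3 - <<'E'
from h import *
import pickle
cs={n:bot.capture(n) for n in('top','side')}
pickle.dump(cs,open('c0.pkl','wb'))
for n in cs: save(n+'0',cs[n]['color']); print(cs[n]['K'],cs[n]['camera_from_world'])
o=bot.get_obs();print(o)
E
```

```text
[[408.5877423    0.         260.69377931]
 [  0.         408.5877423  197.34755681]
 [  0.           0.           1.        ]] [[-2.40064694e-03 -9.99966493e-01 -7.82624302e-03 -4.45526554e+01]
 [-9.89618687e-01  3.50028047e-03 -1.43675338e-01  5.73098934e+02]
 [ 1.43697917e-01  7.40008258e-03 -9.89593931e-01  1.32541341e+03]
 [ 0.00000000e+00  0.00000000e+00  0.00000000e+00  1.00000000e+00]]
[[487.46213428   0.         245.95355274]
 [  0.         487.46213428 189.52279474]
 [  0.           0.           1.        ]] [[ 8.59806861e-01 -5.10393972e-01 -1.51708289e-02 -5.24225584e+02]
 [-3.16810522e-01 -5.09925544e-01 -7.99754357e-01  2.07606102e+02]
 [ 4.00453810e-01  6.92440562e-01 -6.00135663e-01  1.14052014e+03]
 [ 0.00000000e+00  0.00000000e+00  0.00000000e+00  1.00000000e+00]]
{'time': 0.1, 'joint_positions': array([ 1.19601742e+00,  3.42647649e-01,  1.52486541e+00,  2.25968824e-05,
        1.27535655e+00, -1.45984490e-01]), 'dq': array([-0.00118478, -0.00241434, -0.00150843,  0.00016079, -0.00119837,
       -0.00133672]), 'tau': array([ 1.51464199e-03, -4.31998372e+01, -2.44691652e+01,  7.19531067e-02,
        5.24609245e-02, -7.46769319e-05]), 'tool_pos': array([118.91613618, 511.02388746, 226.13681563]), 'tcp_rot': array([-3.14033242e+00, -2.07134311e-04,  2.91279151e+00]), 'contact_force': array([ 0.0291804 , -0.39084808, -0.4374512 ]), 'moment': array([-0.01620576,  0.01055233,  0.00133459]), 'grip_width': 91.67997449310903}
```

View pics/top0.png

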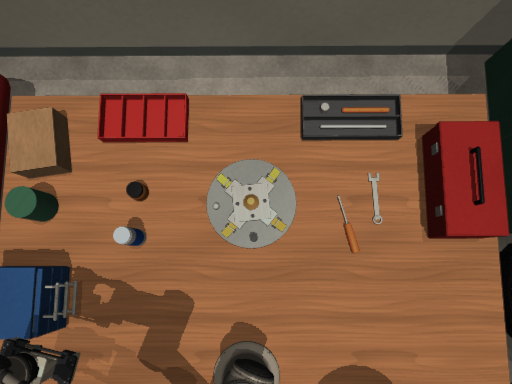

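View pics/side0.png

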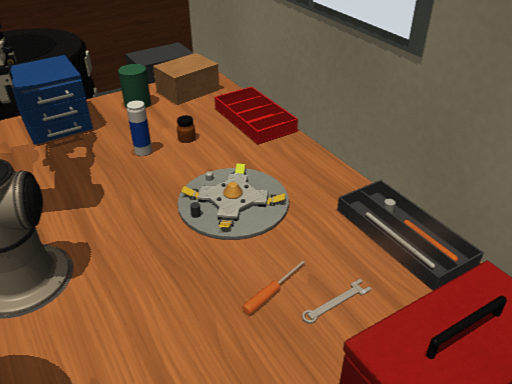

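The top view shows the grey base centred near (251,203), with yellow tabs at about (224,181), (278,181), (229,229) and (278,225). The nut is at (216,206) and the socket at (253,237). The side view agrees, and nothing tall stands near the base.

```bash
python3 - <<'E'
from h import *
import pickle
cs=pickle.load(open('c0.pkl','rb'))
for n,box in(('top',(195,310,150,260)),('side',(165,300,150,245))):
    c=cs[n];im=c['color'];hsv=cv2.cvtColor(im,cv2.COLOR_RGB2HSV)
    m=cv2.inRange(hsv,(24,120,90),(34,255,255))
    w=np.zeros_like(m);w[box[2]:box[3],box[0]:box[1]]=255;m&=w
    k,l,s,ce=cv2.connectedComponentsWithStats(m)
    for i in range(1,k):
        if s[i,4]>15: print(n,'tab',ce[i].round(1),s[i,4],ray(c,*ce[i],29).round(1))
    g=cv2.inRange(hsv,(0,0,60),(179,50,255))&w
    ct=max(cv2.findContours(g,cv2.RETR_EXTERNAL,cv2.CHAIN_APPROX_NONE)[0],key=cv2.contourArea)
    P=np.array([ray(c,*p,14)[:2] for p in ct[:,0]])
    (x,y),r=cv2.minEnclosingCircle(P.astype(np.float32)); 
    A=np.c_[2*P,np.ones(len(P))];q=np.linalg.lstsq(A,(P**2).sum(1),rcond=None)[0]
    print(n,'base',x,y,r,q[:2],np.sqrt(q[2]+q[0]**2+q[1]**2))
    crop=im[box[2]:box[3],box[0]:box[1]];save(n+'crop',cv2.resize(crop,None,fx=5,fy=5,interpolation=cv2.INTER_CUBIC))
    co=cv2.inRange(hsv,(10,120,60),(22,255,255))&w
    k,l,s,ce=cv2.connectedComponentsWithStats(co)
    for i in range(1,k):
        if 15<s[i,4]<1500: print(n,'cone?',ce[i].round(1),s[i,4],ray(c,*ce[i],50).round(1))
E
```

```text
top tab [274.3 173. ] 69 [658.4 -92.5  29. ]
top tab [221.8 178.7] 73 [639.3  86.   29. ]
top tab [269.5 179.3] 24 [636.5 -76.2  29. ]
top tab [227.8 183.8] 20 [621.6  65.5  29. ]
top tab [280.3 225.5] 63 [ 479.4 -111.5   29. ]
top tab [231.9 225.5] 21 [480.   50.5  29. ]
top tab [226.7 231.3] 70 [460.7  67.6  29. ]
top base 559.2365112304688 -12.522089004516602 152.43756103515625 [558.89697198 -12.40783606] 150.5002026519719
top cone? [250.8 201.5] 156 [557.7 -13.5  50. ]
side tab [239.8 168.2] 88 [640.7  86.9  29. ]
side tab [279.4 197.5] 38 [661.3 -91.7  29. ]
side base 556.4130249023438 -17.025859832763672 157.72117614746094 [561.14360428 -23.23127121] 147.55295992147524
side cone? [232.4 190.6] 233 [555.1 -21.7  50. ]
side cone? [196.4 194.5] 20 [464.3  14.1  50. ]
side cone? [225.2 223.5] 53 [ 473.3 -130.5   50. ]
```

View pics/topcrop.png

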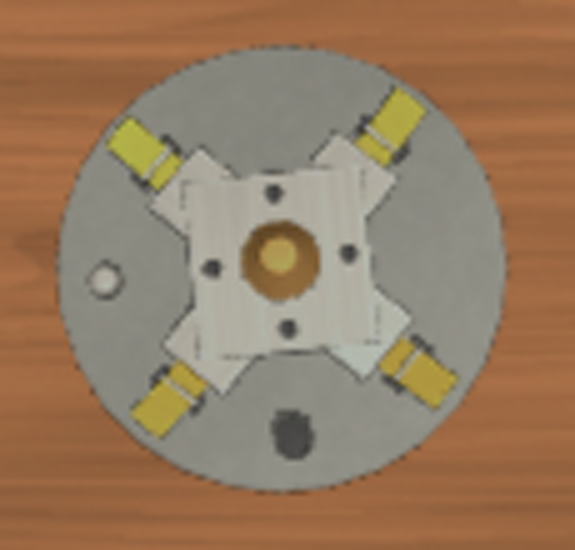

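View pics/sidecrop.png

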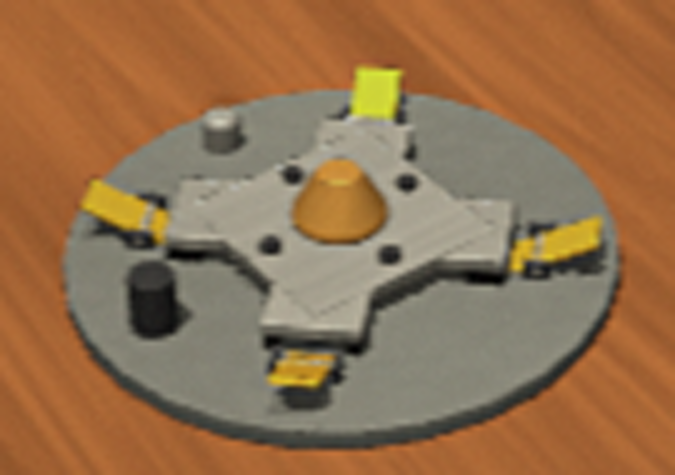

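```bash
cat >> h.py <<'E'
C=np.array([559.3,-12.5]);ANG=np.radians({'A':51,'B':-39,'C':231,'D':141}[0] if 0 else 51)
from scipy.spatial.transform import Rotation as Ro
def rad(k,r): a=np.radians({'A':51,'B':-39,'C':231,'D':141}[k]);return C+r*np.array([np.cos(a),np.sin(a)])
def to(p,yaw=None):
    o=bot.get_obs();R=Ro.from_euler('xyz',o['tcp_rot']).as_matrix()
    d=R.T@(np.array(p)-o['tool_pos'])
    s=None if yaw is None else (np.degrees(o['tcp_rot'][2])-yaw+90)%180-90
    print('t',o['time'],'pos',o['tool_pos'].round(1),'yaw',np.degrees(o['tcp_rot'][2]).round(1),'shift',d.round(1),'spin',s,'F',o['contact_force'].round(1),'j',o['joint_positions'].round(2))
E
python3 -c "
from h import *
import pickle
c=pickle.load(open('c0.pkl','rb'))['top']
print('can',ray(c,122,235,170),'jar',ray(c,137,189,75))
for k in 'ABCD': print(k,rad(k,72),rad(k,130))
to([*rad('A',72),120],141)"
```

```text
can [441.81087768 368.3462275  170.        ] jar [597.14867574 359.00058647  75.        ]
A [604.61106816  43.45450922] [641.11165084  88.52897499]
B [615.25450922 -57.81106816] [660.32897499 -94.31165084]
C [513.98893184 -68.45450922] [ 477.48834916 -113.52897499]
D [503.34549078  32.81106816] [458.27102501  69.31165084]
t 0.1 pos [118.9 511.  226.1] yaw 166.9 shift [-579.1 -345.1  106.5] spin 25.890660335202597 F [ 0.  -0.4 -0.4] j [ 1.2   0.34  1.52  0.    1.28 -0.15]
```

>>> carry_out([
  [1,-580,-345,0,26],
  [1,-580,-345,0,26],
  [1,-580,-345,0,26],
  [1,-580,-345,0,26],
  [1,-580,-345,0,26],
  [1,-580,-345,0,26],
  [1,-580,-345,0,26],
  [1,-580,-345,0,26],
  [1,-580,-345,0,26],
  [1,-580,-345,0,26],
])

```text
time: 1.35
tool_pos: [570.6, 76.4, 226.2]
tcp_rot: [-3.14, -0.0, 2.459]
contact_force: [0.6, 0.8, -0.1]
grip_width: 0.8
```

```bash
python3 -c "
from h import *
to([*rad('A',72),40],141)"
```

```text
t 1.35 pos [570.6  76.4 226.2] yaw 140.9 shift [-47.2  -3.8 186.1] spin -0.12646228333090903 F [ 0.6  0.8 -0.1] j [ 0.    0.44  1.38 -0.    1.33 -0.89]
```

>>> carry_out([
  [1,-47,-4,50,0],
  [1,-47,-4,100,0],
  [1,-47,-4,150,0],
  [1,-47,-4,182,0],
  [1,-47,-4,186,0],
  [1,-47,-4,186,0],
  [1,-47,-4,186,0],
])

```text
time: 2.22
tool_pos: [605.5, 43.5, 42.0]
tcp_rot: [3.141, 0.002, 2.459]
contact_force: [-0.3, 0.2, -0.1]
grip_width: 0.2
```

```bash
python3 -c "
from h import *
to([*rad('A',72),32],141)
for n in ('top','side'):
  c=bot.capture(n);b=(195,310,150,260) if n=='top' else (165,300,130,245)
  save(n+'1',cv2.resize(c['color'][b[2]:b[3],b[0]:b[1]],None,fx=5,fy=5))"
```

```text
t 2.225 pos [605.5  43.5  42. ] yaw 140.9 shift [ 0.7 -0.6 10. ] spin -0.11962309673481286 F [-0.3  0.2 -0.1] j [-0.05  0.68  1.51 -0.    0.95 -0.94]
```

View pics/side1.png

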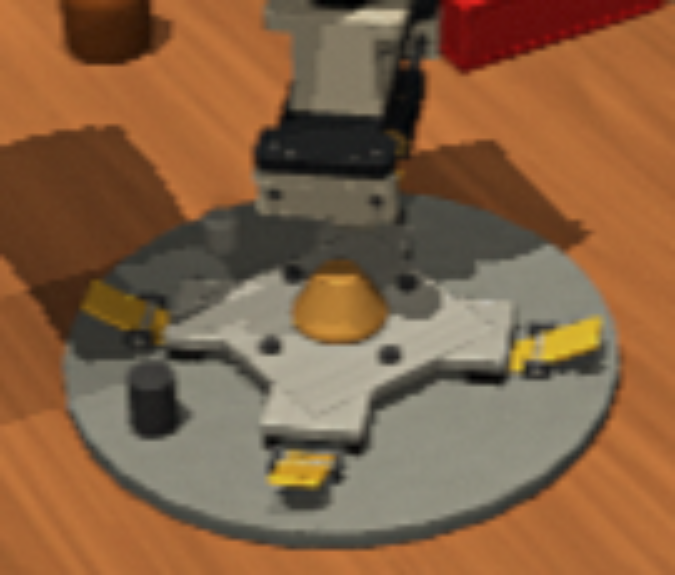

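The side view shows the closed fingers over the far lug, with their bottom near crop pixel (330,215), clear of the tab and nut. Now I'll press gently.

>>> carry_out([
  [1,0,0,8,0],
  [1,0,0,10,0],
  [1,0,0,11,0],
  [1,0,0,12,0],
  [1,0,0,12,0],
])

```text
time: 2.95
tool_pos: [605.8, 43.5, 33.0]
tcp_rot: [3.14, 0.004, 2.459]
contact_force: [-7.7, -0.2, 21.7]
grip_width: 0.6
```

```bash
python3 -c "
from h import *
to([*rad('B',72),75],141);to([*rad('B',72),36],141)"
```

```text
t 2.95 pos [605.8  43.5  33. ] yaw 140.9 shift [-71.4 -72.6 -41.8] spin -0.10414627525659625 F [-7.7 -0.2 21.7] j [-0.05  0.69  1.51 -0.    0.93 -0.94]
t 2.95 pos [605.8  43.5  33. ] yaw 140.9 shift [-71.2 -72.6  -2.8] spin -0.10414627525659625 F [-7.7 -0.2 21.7] j [-0.05  0.69  1.51 -0.    0.93 -0.94]
```

>>> carry_out([
  [1,0,0,-20,0],
  [1,0,0,-42,0],
  [1,-36,-36,-42,0],
  [1,-71,-73,-42,0],
  [1,-71,-73,-42,0],
  [1,-71,-73,-20,0],
  [1,-71,-73,-7,0],
  [1,-71,-73,-7,0],
  [1,-71,-73,-7,0],
])

```text
time: 4.08
tool_pos: [615.2, -57.5, 40.6]
tcp_rot: [3.14, 0.005, 2.46]
contact_force: [1.0, -0.1, 0.4]
grip_width: 0.3
```

```bash
python3 -c "
from h import *
to([*rad('B',72),32],141)"
```

```text
t 4.075 pos [615.2 -57.5  40.6] yaw 140.9 shift [-0.2 -0.2  8.6] spin -0.07022222194098049 F [ 1.  -0.1  0.4] j [-0.22  0.7   1.47 -0.    0.97 -1.11]
```

>>> carry_out([
  [1,0,0,6,0],
  [1,0,0,8,0],
  [1,0,0,9,0],
  [1,0,0,10,0],
  [1,0,0,10,0],
])

```text
time: 4.7
tool_pos: [615.5, -57.4, 33.1]
tcp_rot: [3.139, 0.006, 2.46]
contact_force: [-5.5, 1.5, 16.4]
grip_width: 0.1
```

```bash
python3 -c "
from h import *
to([*rad('C',72),40],141)"
```

```text
t 4.7 pos [615.5 -57.4  33.1] yaw 140.9 shift [ 71.8 -72.5  -7.5] spin -0.0609806770298178 F [-5.5  1.5 16.4] j [-0.22  0.71  1.48 -0.    0.95 -1.11]
```

>>> carry_out([
  [1,0,0,-20,0],
  [1,0,0,-42,0],
  [1,36,-36,-42,0],
  [1,72,-73,-42,0],
  [1,72,-73,-42,0],
  [1,72,-73,-20,0],
  [1,72,-73,-7,0],
  [1,72,-73,-7,0],
  [1,72,-73,-7,0],
])

```text
time: 5.82
tool_pos: [514.1, -68.7, 39.8]
tcp_rot: [3.139, 0.006, 2.46]
contact_force: [0.4, 0.0, -0.1]
grip_width: 0.3
```

```bash
python3 -c "
from h import *
to([*rad('C',72),32],141)"
```

```text
t 5.825 pos [514.1 -68.7  39.8] yaw 140.9 shift [0.3 0.1 7.8] spin -0.05096781478567891 F [ 0.4  0.  -0.1] j [-0.28  0.56  1.77  0.    0.81 -1.17]
```

>>> carry_out([
  [1,0,0,6,0],
  [1,0,0,8,0],
  [1,0,0,9,0],
  [1,0,0,10,0],
  [1,0,0,10,0],
])

```text
time: 6.45
tool_pos: [514.8, -68.9, 32.8]
tcp_rot: [3.138, 0.009, 2.46]
contact_force: [-7.9, 1.3, 28.4]
grip_width: 0.7
```

```bash
python3 -c "
from h import *
to([*rad('D',72),40],141)"
```

```text
t 6.45 pos [514.8 -68.9  32.8] yaw 141.0 shift [72.9 71.8 -7.6] spin -0.03191832764738933 F [-7.9  1.3 28.4] j [-0.28  0.57  1.78 -0.    0.79 -1.17]
```

>>> carry_out([
  [1,0,0,-20,0],
  [1,0,0,-42,0],
  [1,36,36,-42,0],
  [1,73,72,-42,0],
  [1,73,72,-42,0],
  [1,73,72,-20,0],
  [1,73,72,-7,0],
  [1,73,72,-7,0],
  [1,73,72,-7,0],
])

```text
time: 7.58
tool_pos: [503.8, 32.5, 39.8]
tcp_rot: [3.138, 0.009, 2.46]
contact_force: [0.7, 0.1, -0.5]
grip_width: 0.6
```

```bash
python3 -c "
from h import *
to([*rad('D',72),32],141)"
```

```text
t 7.575 pos [503.8  32.5  39.8] yaw 140.9 shift [ 0.6 -0.1  7.8] spin -0.07148172248730589 F [ 0.7  0.1 -0.5] j [-0.09  0.54  1.81 -0.    0.78 -0.97]
```

>>> carry_out([
  [1,0,0,6,0],
  [1,0,0,8,0],
  [1,0,0,9,0],
  [1,0,0,10,0],
  [1,0,0,10,0],
])

```text
time: 8.2
tool_pos: [504.0, 32.5, 30.1]
tcp_rot: [3.138, 0.01, 2.46]
contact_force: [-2.6, -0.3, 5.6]
grip_width: 0.3
```

Corner D (-x, +y side) gives: it sank to 30.1 mm at 5.6 N, while the other three stopped at about 33 mm under 16–28 N. Next is its tab.

```bash
python3 -c "
from h import *
to([*rad('D',132),50],141)"
```

```text
t 8.2 pos [504.   32.5  30.1] yaw 140.9 shift [ 60.5  -0.1 -20.5] spin -0.06640403716579613 F [-2.6 -0.3  5.6] j [-0.09  0.55  1.82 -0.    0.76 -0.97]
```

>>> carry_out([
  [1,0,0,-20,0],
  [1,0,0,-40,0],
  [1,30,0,-42,0],
  [1,60,0,-42,0],
  [1,60,0,-42,0],
  [1,60,0,-20,0],
  [1,60,0,-20,0],
  [1,60,0,-20,0],
])

```text
time: 9.2
tool_pos: [457.8, 70.1, 49.7]
tcp_rot: [3.137, 0.01, 2.459]
contact_force: [0.3, 0.2, 0.8]
grip_width: 0.2
```

```bash
python3 -c "
from h import *
to([*rad('D',132),22],141)
for n in ('top','side'):
  c=bot.capture(n);b=(195,310,150,260) if n=='top' else (165,300,130,245)
  save(n+'2',cv2.resize(c['color'][b[2]:b[3],b[0]:b[1]],None,fx=5,fy=5))"
```

```text
t 9.2 pos [457.8  70.1  49.7] yaw 140.9 shift [ 1.4 -0.4 27.7] spin -0.08904842856182427 F [0.3 0.2 0.8] j [-0.01  0.46  1.92 -0.    0.75 -0.9 ]
```

View pics/side2.png

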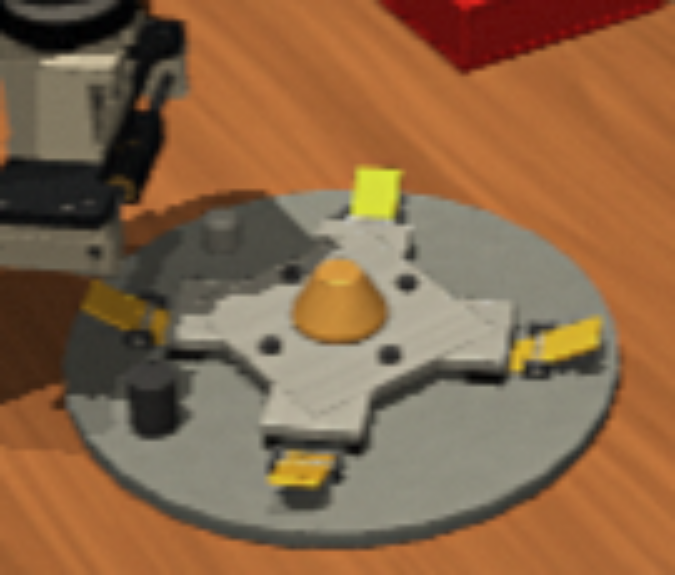

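```bash
python3 - <<'E'
from h import *
o=bot.get_obs();c=bot.capture('side');im=c['color'].copy()
for p,col in((o['tool_pos'],(255,0,0)),(np.r_[rad('D',132),32],(0,255,0)),(o['tool_pos']+[0,0,66],(0,0,255))):
    q=proj(c,p);print(q);cv2.circle(im,tuple(int(round(v)) for v in q),1,col,-1)
save('side3',cv2.resize(im[80:230,120:300],None,fx=4,fy=4,interpolation=cv2.INTER_NEAREST))
c=bot.capture('top');im=c['color'].copy()
for p,col in((o['tool_pos'],(255,0,0)),(np.r_[rad('D',132),32],(0,255,0))):
    q=proj(c,p);print(q);cv2.circle(im,tuple(int(round(v)) for v in q),1,col,-1)
save('top3',cv2.resize(im[140:270,180:320],None,fx=4,fy=4,interpolation=cv2.INTER_NEAREST))
E
```

```text
[185.26302526 184.71815889]
[185.41452192 190.00399775]
[183.04330723 164.8230864 ]
[225.31184203 231.76269344]
[225.70058728 232.43253392]
```

View pics/side3.png

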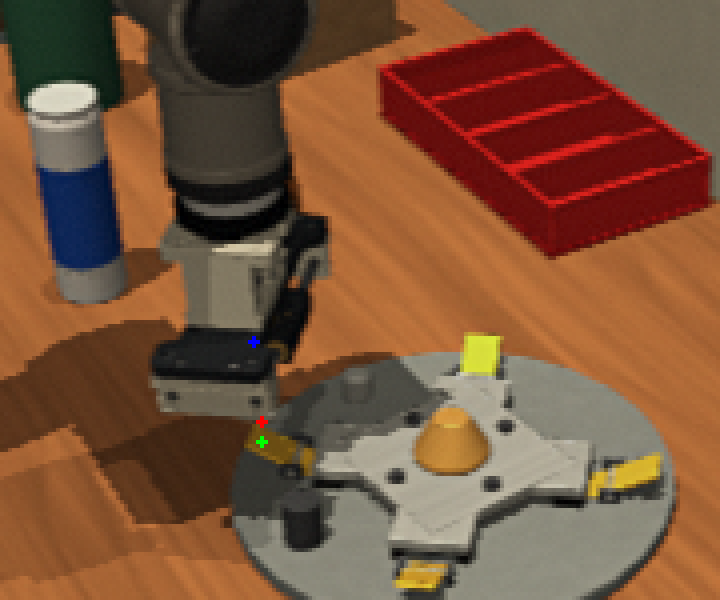

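View pics/top3.png

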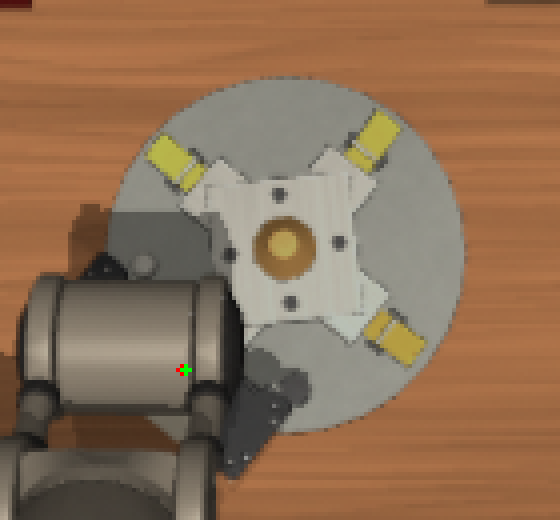

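The side view's beige block is the near end of the gripper body, and it hides the fingers. The projected TCP (262,423) sits right above tab D's press point (262,441), so I'll press.

>>> carry_out([
  [1,1,0,10,0],
  [1,1,0,14,0],
  [1,1,0,18,0],
  [1,1,0,22,0],
  [1,1,0,25,0],
  [1,1,0,27,0],
  [1,1,0,28,0],
])

```text
time: 10.28
tool_pos: [455.3, 71.5, 21.6]
tcp_rot: [3.139, 0.007, 2.46]
contact_force: [-5.3, 4.4, 11.1]
grip_width: 0.5
```

>>> carry_out([
  [1,0,0,2,0],
  [1,0,0,3,0],
  [1,0,0,4,0],
  [1,0,0,5,0],
  [1,0,0,5,0],
])

```text
time: 10.9
tool_pos: [455.5, 71.7, 20.4]
tcp_rot: [3.137, 0.009, 2.46]
contact_force: [-16.0, 0.4, 53.4]
grip_width: 0.7
```

Hard stop at 53 N and 20.4 mm. I'll lift off, retreat and look.

>>> carry_out([
  [1,0,0,-5,0],
  [1,0,0,-30,0],
  [1,0,0,-60,0],
  [1,-60,0,-60,0],
  [1,-60,0,-60,0],
  [1,-60,0,-60,0],
])

```text
time: 11.65
tool_pos: [500.5, 34.1, 80.1]
tcp_rot: [3.139, 0.007, 2.459]
contact_force: [-0.9, 0.5, -0.0]
grip_width: 0.7
```

```bash
python3 -c "
from h import *
to([*rad('D',72),40],141)
for n in ('side',):
  c=bot.capture(n);b=(165,300,130,245)
  save(n+'4',cv2.resize(c['color'][b[2]:b[3],b[0]:b[1]],None,fx=5,fy=5))"
```

```text
t 11.65 pos [500.5  34.1  80.1] yaw 140.9 shift [-2.8  0.6 40.1] spin -0.09274392747633442 F [-0.9  0.5 -0. ] j [-0.08  0.47  1.79 -0.    0.88 -0.97]
```

View pics/side4.png

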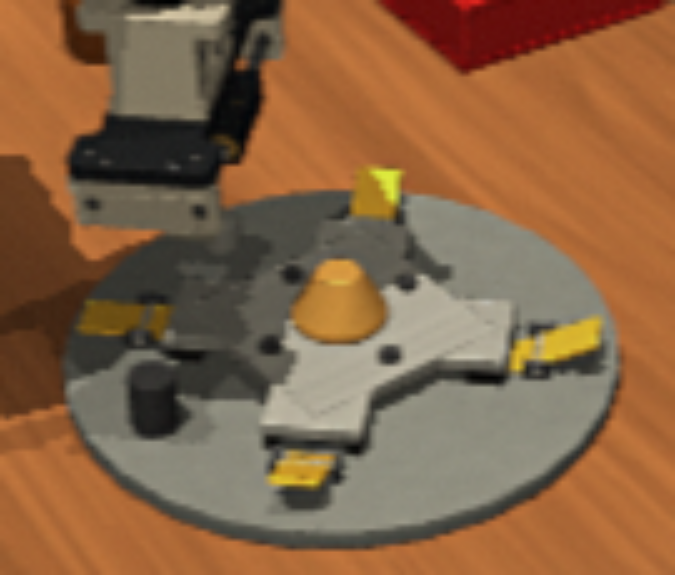

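Tab D (near (125,318)) is now level and the other three still stand. I'll press the corner once more to confirm.

>>> carry_out([
  [1,-3,0,20,0],
  [1,-3,0,38,0],
  [1,-3,0,46,0],
  [1,-3,0,48,0],
  [1,-3,0,49,0],
  [1,-3,0,49,0],
])

```text
time: 12.45
tool_pos: [501.4, 33.2, 32.4]
tcp_rot: [3.14, 0.005, 2.461]
contact_force: [-6.7, 0.5, 13.9]
grip_width: 0.4
```

>>> carry_out([
  [1,0,0,-20,0],
  [1,0,0,-60,0],
  [1,0,0,-110,0],
  [1,0,0,-160,0],
  [1,50,30,-190,0],
  [1,100,60,-190,0],
  [1,150,90,-190,0],
  [1,190,110,-190,0],
  [1,190,110,-190,0],
  [1,190,110,-190,0],
])

```text
time: 13.7
tool_pos: [422.0, 238.4, 221.8]
tcp_rot: [3.14, 0.005, 2.462]
contact_force: [0.1, 0.3, 1.2]
grip_width: 0.5
```

```bash
python3 - <<'E'
from h import *
import pickle
o=bot.get_obs();print(o['time'],o['tool_pos'],o['contact_force'])
c0=pickle.load(open('c0.pkl','rb'))
for n,b in(('side',(120,300,80,245)),('top',(110,310,150,260))):
  c=bot.capture(n)
  f=lambda im:cv2.resize(im[b[2]:b[3],b[0]:b[1]],None,fx=2,fy=2) if n=='top' else cv2.resize(im[b[2]:b[3],b[0]:b[1]],None,fx=2,fy=2)
  save(n+'5',np.hstack([f(c0[n]['color']),f(c['color'])]))
E
```

```text
13.7 [421.9542396  238.37114349 221.80461439] [0.08483373 0.33348318 1.15278248]
```

View pics/side5.png

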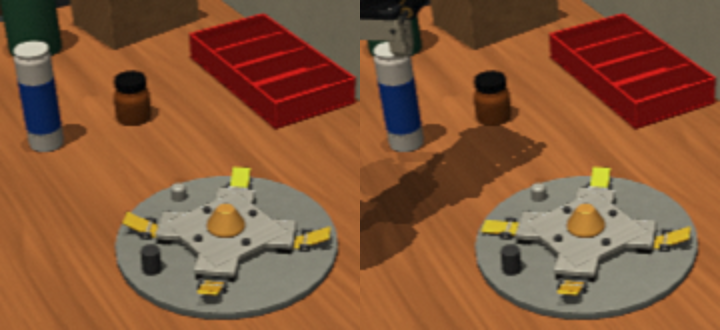

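View pics/top5.png

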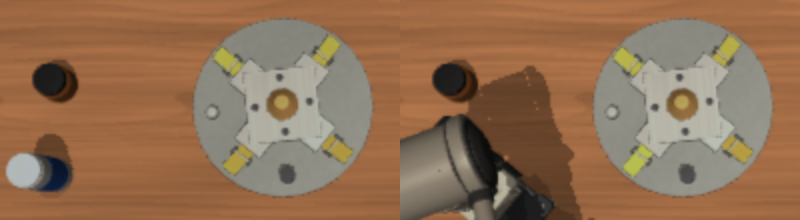

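The before and after pictures match: can, jar, nut, socket and the other three tabs are unchanged, and only tab D is flat. The arm is clear, so I'm handing in.

```bash
python3 -c "
from plant import bot
print(bot.close_job())"
```

```text
the job is handed in; nothing more can be done
None
```

I found the loose corner and pressed its yellow shim tab fully flat; the job was handed in after about 14 s on the robot's clock.

- **Finding the corner:** I pressed all four corners. Three stopped at about 33 mm under 16–28 N. The one on the side nearer the robot and to its left sank to 30.1 mm under 5.6 N, so that was the loose one.
- **Flattening the tab:** I pressed that corner's tab until it hit a hard stop, peaking at 53 N with the fingertips at 20.4 mm, then let go. That is about 1 mm below the stated 21.5 mm, which fits pressing hard against the stop and the roughly 2 mm calibration.
- **Last checks:** Pressed again, the corner held at 32.4 mm under 13.9 N, within the 1 mm allowed. Before-and-after pictures show that tab level and the other three still standing. The nut, socket, can and jar look unmoved. The screwdriver and wrench were outside the cropped final pictures, but the arm never went near them. The arm ended clear, touching nothing.

No check failed.

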